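# Refit the regulator knob of a suction pump and hold it pressed in

### The arm

A 7-joint arm with a two-finger parallel gripper is mounted at the origin on the work surface. World frame = base frame: x ahead of the robot, y to its left, z up, the work surface at z = 0. Lengths are in m, angles in rad, forces in N, time in s.
With the tool pointing down it reaches from about 0.425 to 0.925 m from the base axis. Payload 6.8 kg.
Tool frame: the origin (TCP) lies on the front face of the gripper's body, between the roots of the fingers; the fingertips stand 80 mm ahead of it and the grasp point (between the pads) lies grip_depth ahead of it (grip_depth is the distance from the TCP to the grasp point, in m); z points along the fingers, y is the line along which they close (so a half turn about z gives the same grasp; the last joint's range is limited). The gripper opens to 88 mm and grips with 3 to 60 N. Pads are 20 mm wide; open, the fingers measure 115 mm over their backs; the gripper's body (75 mm by 178 mm) begins 61 mm behind the grasp point.
Start: joints at [-1.353, 0.477, 0.022, 1.555, -0.011, 1.109, -0.083], TCP at [0.216, 0.64, 0.303] pointing down, gripper open.
Joint ranges: [-2.96, 2.96], [-0.34, 2.1], [-1.41, 1.46], [0.24, 2.44], [-1.37, 4.51], [0.17, 1.92], [-2.96, 2.96]. Speed limits (rad/s): [2.39, 2.39, 3.14, 3.14, 3.14, 3.14, 3.14].

### API

Orientations are given as a rotation vector (axis times angle).
In Python, from station import state, capture, calibration, job_done, masks_of, mark_of, grip_depth gives the robot as it stands.
- The arm moves only by the tool carry_out, never from a script. Its argument "rows" is a list of rows, each an object of numbers: "gripper": the closure, from 0 (fully open) to 1 (shut); "x", "y", "z": the shift along the tool's x, y, z in mm; "ax", "ay", "az": the turn, a rotation vector about the tool's x, y, z in rad. In form: [{"gripper": .., "x": .., "y": .., "z": .., "ax": .., "ay": .., "az": ..}, ...]. A call has 1 to 5 rows; each row shifts and turns the commanded pose from where the row before left it, along the tool's axes as they then stand; what a row does not reach is not made up. A row lasts 1/10 s, in which the tool goes at most 50 mm and 8.59 degrees, less where a joint would pass 70% of its speed; a pose out of reach is approached as far as the arm can. A call is refused whole if a number of a shift passes 50 or a number of a turn 0.15, either way. A call with a gripper value outside its range is refused whole. The fingers move at their own pace and stop on an object; "squeeze" is the grip in N (left out, the last holds). Time passes only in rows, so rows that do not move let the fingers close. It gives the time, the measured TCP pose, the force, the opening and the grip force at its end, in the units of the state.
- state(): the state, without advancing time (a new reading comes with each control period).
- capture(name): name is "scene" or "side" or "wrist"; returns the picture (384x512x3 uint8, red, green, blue); there is no depth.
- calibration(name): a dict with "fx", "fy", "cx", "cy" (pixels), "pose" (4x4, takes a point from camera to world coordinates); the wrist camera has in their place "mount" (4x4, takes a point from camera to tool coordinates, whose origin is the TCP and whose axes are the flange's). Camera axes: x right, y up, looking along -z (the intrinsics and any distortion apply to the point x, -y, -z); pixel columns grow to the right and rows downward; lengths in m; the calibration is good to about 2 mm. A picture is of the moment at which its call begins: read the wrist's pose just before it. calibration takes no time and is no camera call.
- job_done(): hands the job in; it is judged then, once.
Trained networks look in the newest picture that a camera, given by its name, has taken for a name from the list of things; names that differ only in an ending like _2 or _b are one class to them, and where a whole thing is asked for, a point or a joint stands for the part that bears it (a point fixed in the world has none). Each returns a list of dicts, best first, with "p" (0 to 1); they miss things now and then, are a little off and sometimes report something else, mostly with a low value. They report only what shows in the picture. A call takes as long as a camera call. They do not tell look-alikes from the thing itself.
- masks_of(camera, target): "pixels" (384x512 bool, what is visible of it).
- mark_of(camera, target): "xyz" ([x, y, z] in m, in world coordinates, good to about 4 mm: a listed point, or the origin of a listed thing).
The state is a dict: "clock": time; "joint_positions": joint angles; "qvel": joint speeds; "tau": joint torques, N m; "ee_pos": TCP position; "eef_rot": TCP orientation; "ft_force": force on the tool from outside, world axes, zero at the start; "moment": the same for the moment, N m; "width": finger opening in m; "finger_force": force on a finger pad.
Only numpy, scipy, OpenCV 4.12 (cv2) and the standard library are available. Lean on these libraries where they do the work, as an engineer would, in place of code of your own. Each camera call takes 0.05 s, during which the arm holds its last target. There are 200 camera calls.

### The job

Vent the suction pump by pressing its red plunger down through its whole stroke, then let it spring back. After that, take the loose black knob from the counter, turn it so that its D-shaped bore matches the brass D-shaft on the pump, push it fully home on the shaft, and keep pressing so that the shaft is held all the way in against its spring. Finish like that, with the fingers still on the knob and holding it pressed in, and do not shift or tip the bottle, tape roll or carton.

Things in the scene. Friction and masses are not known exactly. Their poses are not given: they have to be found in the camera images.
- pump: White suction pump, green band, fixed; housing 220 x 300 mm (x, y), flat deck 85 mm above the counter. Origin: centre of underside; x from the robot's side to the far side, y left, z up. At x +55, y -55 mm: gauge 54 wide, 8 high; at x +98: handle bar along y, 28 mm over the deck. Jar left of the housing at x +20, y +205 mm: 92 wide, top 143 (pipe 147) mm above the counter.
- plunger_top (a point): Centre of the top face of the red round plunger, 32 mm wide, which stands in a grey collar 48 mm wide and 12 mm high. Upright; at rest its top is 28 mm above the deck (113 mm above the counter). Moves down with the plunger.
- plunger (a joint): Stroke of the red plunger (m): 0 = up, at rest; 0.012 = fully down at its stop. A spring returns it: about 3 N to start, 9 N fully down. It does not latch.
- shaft_tip (a point): Centre of the top end of the upright brass D-shaft, 16 mm in diameter, flat 3 mm from the axis, round side tapered over the top 3 mm. z up, x level towards the flat's side, as does the orange dash on the 38 mm steel collar that turns with it. At rest the tip is 27 mm above the collar, 116 mm above the counter. Its angle varies; it stays put but can be turned (0.1 N m).
- spindle (a joint): How far the D-shaft is pushed down (m): 0 = out, at rest; 0.008 = all the way in, at its stop. Springy: about 4 N to start it moving, 10 N all the way in; it comes back out when let go.
- knob: Loose black knob, about 70 g, standing bore down. Origin: centre of underside, z up. Skirt 46 mm wide, z 0-20 mm; on it a grip wing 42 mm along x, 14 mm thick (y), z 19-45 mm. D-bore 16 mm deep, 0.6 mm clear of the shaft all round: slides on within about 0.15 rad. Its flat is on +x, where an orange mark runs along half the wing's top and down its end. Fits only with its x along shaft_tip's x.
- knob_seat (a point): Point on the knob's axis at the roof of its bore, 16 mm above the knob's underside, axes as the knob's. It meets shaft_tip when the knob is fully home; the knob's underside is then 11 mm above the collar with the shaft out, 3 mm with it all the way in.
- knob_mark (a point): Point on the knob at the bore roof's height, 21 mm from the axis on the flat's (+x) side, under the marked end of the wing; axes as the knob's.
- bottle: Bystander: white bottle with green cap, 56 mm wide, 130 mm high, origin at the centre of its underside. Leave alone.
- tape: Bystander: blue roll of tape lying flat, 72 mm wide, 25 mm high, origin at the centre of its underside. Leave alone.
- carton: Bystander: small white and green carton of dressings, 60 x 85 x 50 mm (x, y, z), origin at the centre of its underside. Leave alone.
Things that resemble listed ones, but are neither listed nor needed, are in the scene too. Of the things that look like the knob, take the one that is nearest to the robot's base at the start.

How it is judged:
By the outcome, as a careful person would: the job done as asked, in the order asked, and still so for the second after the job is handed in, while the arm keeps its last pose, push and grip.
It also fails if it takes over 51 s, if anything falls off the work surface, if the arm or the gripper's body presses on something with over 40 N, if the wrist force passes 120 N, or if a joint passes its speed limit or range.

## Working session

There is one attempt and no reset: what is moved stays moved. The work goes in short steps, Python scripts to look and compute and a tool call to move; the robot and the scene stay as the last step left them, time stands still between calls to the robot, and variables do not carry over. Pictures are saved under pics/ and viewed, at most 10 in all, crops included, and the job is handed in when it is done.

Besides the shell and the picture viewer there is one more tool, called after "Emit:" in YAML: its name, and indented under it one key for each argument. carry_out: Moves the arm, as the interface text tells. Its arguments: {"type":"object","properties":{"rows":{"type":"array"},"squeeze":{"type":"number"}},"required":["rows"]}

```bash
ls; mkdir -p pics; cat > h.py <<'E'
import numpy as np, cv2
from scipy.spatial.transform import Rotation as R
from station import state, capture, calibration, job_done, masks_of, mark_of, grip_depth
def save(name,img): cv2.imwrite('pics/'+name+'.png',img[:,:,::-1])
def campose(n,s=None):
    c=calibration(n)
    if 'pose' in c: return c,np.array(c['pose'])
    s=s or state(); T=np.eye(4); T[:3,:3]=R.from_rotvec(s['eef_rot']).as_matrix(); T[:3,3]=s['ee_pos']
    return c,T@np.array(c['mount'])
def pix(n,p,s=None):
    c,T=campose(n,s); q=np.linalg.inv(T)@np.append(p,1); 
    return c['cx']+c['fx']*q[0]/-q[2], c['cy']+c['fy']*(-q[1])/-q[2]
def ray(n,u,v,z,s=None):
    c,T=campose(n,s); d=T[:3,:3]@np.array([(u-c['cx'])/c['fx'],-(v-c['cy'])/c['fy'],-1]); o=T[:3,3]
    return o+d*(z-o[2])/d[2]
E
python3 - <<'E'
from h import *
np.set_printoptions(precision=4,suppress=True)
s=state();print(s, grip_depth() if callable(grip_depth) else grip_depth)
a=capture('scene');b=capture('side')
save('s1',np.vstack([a]));save('side1',b)
for n in ('scene','side'):
    c=calibration(n);print(n,c)
    for t in ('pump','plunger_top','shaft_tip','knob','knob_mark','bottle','tape','carton'):
        print(n,t,[(round(float(d['p']),2),np.round(d['xyz'],4),np.round(pix(n,d['xyz']))) for d in mark_of(n,t)])
E
```

```text
pics
{'clock': 0.0, 'joint_positions': array([-1.3531,  0.4778,  0.0224,  1.5564, -0.0115,  1.1093, -0.0831]), 'qvel': array([ 0.0011, -0.0009,  0.0004,  0.0002,  0.0016, -0.0016,  0.0004]), 'tau': array([  0.0005, -58.2842,   1.5352, -27.2604,  -0.0542,   0.017 ,
         0.0001]), 'ee_pos': array([0.2159, 0.6391, 0.3017]), 'eef_rot': array([-0.5095, -3.0999,  0.0028]), 'ft_force': array([ 0.0509, -0.2519,  0.6216]), 'moment': array([0.0028, 0.0176, 0.0171]), 'finger_force': 0.0, 'width': 0.08744411534826213} 0.0613
scene {'fx': 437.8147125060405, 'fy': 437.8147125060405, 'cx': 267.22676807214447, 'cy': 195.17171167392826, 'pose': array([[ 0.0854, -0.6617,  0.7449,  1.4289],
       [ 0.9961,  0.0413, -0.0774, -0.1835],
       [ 0.0205,  0.7487,  0.6626,  0.8498],
       [ 0.    ,  0.    ,  0.    ,  1.    ]])}
scene pump [(0.69, array([0.64  , 0.176 , 0.0022]), array([369., 232.]))]
scene plunger_top [(0.44, array([0.585 , 0.2251, 0.1157]), array([389., 185.]))]
scene shaft_tip [(0.52, array([0.606 , 0.1035, 0.1194]), array([346., 191.]))]
scene knob [(0.8, array([ 0.5999, -0.2144, -
[... 1344 characters left out ...]
 (0.67, array([ 0.505 , -0.227 , -0.0013]), array([239., 244.])), (0.64, array([ 0.5972, -0.2128, -0.0016]), array([265., 232.])), (0.63, array([ 0.6233, -0.132 , -0.0012]), array([261., 215.]))]
side knob_mark [(0.8, array([ 0.5255, -0.2077,  0.0156]), array([243., 233.])), (0.8, array([ 0.6019, -0.2332,  0.0133]), array([270., 231.])), (0.58, array([ 0.5689, -0.3284,  0.0161]), array([276., 254.])), (0.5, array([ 0.5995, -0.1397,  0.0144]), array([255., 214.]))]
side bottle [(0.81, array([ 0.4527, -0.4639,  0.0015]), array([261., 308.]))]
side tape [(0.66, array([ 0.7179, -0.165 ,  0.0018]), array([292., 212.]))]
side carton [(0.76, array([ 0.7003, -0.339 , -0.0036]), array([319., 247.]))]
```

```bash
python3 - <<'E'
import cv2,numpy as np
a=cv2.imread('pics/side1.png');b=cv2.imread('pics/s1.png')
k=lambda i,u,v,w,h,f:cv2.resize(i[v:v+h,u:u+w],None,fx=f,fy=f,interpolation=cv2.INTER_CUBIC)
x=k(a,190,100,130,190,3); y=k(b,160,150,266,143,1.5)
c=np.zeros((570,790,3),np.uint8);c[:,:390]=x;c[:214,391:790]=y[:214,:399]
c[220:556,391:727]=k(b,185,170,84,84,4)
cv2.imwrite('pics/v1.png',c)
E
```

```text
(no output)
```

View pics/v1.png

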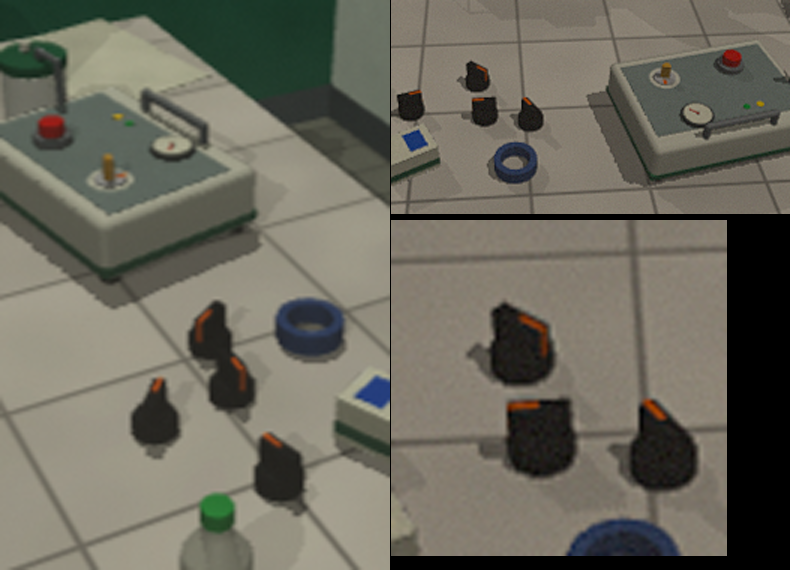

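```bash
cat >> h.py <<'E'
def go(p,yaw=None):
    """print shift in tool axes (mm) from now to TCP p; yaw = world angle of tool x"""
    s=state(); M=R.from_rotvec(s['eef_rot']).as_matrix()
    print('shift',np.round(M.T@(np.array(p)-s['ee_pos'])*1e3,1),'yaw',round(float(np.arctan2(M[1,0],M[0,0])),3),'tilt',np.round(M[:2,2],4))
    if yaw is not None: print('dyaw world',(yaw-np.arctan2(M[1,0],M[0,0])+np.pi)%(2*np.pi)-np.pi,'(tool az = minus that)')
E
python3 - <<'E'
from h import *
c=calibration('wrist');print(c)
go([.59,.16,.30])
E
```

```text
{'fx': 325.355508464418, 'fy': 325.355508464418, 'cx': 256.76621088738216, 'cy': 189.92111496089015, 'mount': array([[-6.01806952e-05,  9.54688749e-01,  2.97606098e-01,
         8.19782549e-02],
       [ 9.99999565e-01,  3.34565208e-04, -8.71033800e-04,
        -7.55017219e-05],
       [-9.31134815e-04,  2.97605916e-01, -9.54688353e-01,
        -8.20758354e-02],
       [ 0.00000000e+00,  0.00000000e+00,  0.00000000e+00,
         1.00000000e+00]])}
shift [-507.8 -334.6    2.6] yaw 2.816 tilt [-0.      0.0001]
```

Emit:
carry_out:
  rows:
    - {"gripper":1,"x":-39,"y":-26}
    - {"gripper":1,"x":-39,"y":-26}
    - {"gripper":1,"x":-39,"y":-26}
    - {"gripper":1,"x":-39,"y":-26}
    - {"gripper":1,"x":-39,"y":-26}

```text
validation failed for argument at $.ro...
```

Emit:
carry_out:
  rows:
    - {"gripper":1,"x":-39,"y":-26}
    - {"gripper":1,"x":-39,"y":-26}
    - {"gripper":1,"x":-39,"y":-26}
    - {"gripper":1,"x":-39,"y":-26}
    - {"gripper":1,"x":-39,"y":-26}

```text
validation failed for argument at $.ro...
```

Emit:
carry_out:
  rows:
    - {"gripper":1,"x":-39,"y":-26}
    - {"gripper":1,"x":-39,"y":-26}
    - {"gripper":1,"x":-39,"y":-26}
    - {"gripper":1}
    - {"gripper":1}

```text
validation failed for argument at $.ro...
```

```bash
cat > w.py <<'E'
from h import *
import sys
s=state();a=capture('wrist');name=sys.argv[1];save(name,a)
print(s['clock'],s['ee_pos'],s['joint_positions'].round(3))
for t in sys.argv[2:]:
    print(t,[(round(float(d['p']),2),np.round(d['xyz'],4),np.round(pix('wrist',d['xyz'],s))) for d in mark_of('wrist',t)])
E
python3 w.py w1 plunger_top shaft_tip pump; python3 -c "from h import *;go([.584,.223,.30])"
```

```text
0.9 [0.2160292  0.63951796 0.30266679] [-1.353  0.477  0.022  1.555 -0.011  1.109 -0.083]
plunger_top []
shaft_tip []
pump []
shift [-481.9 -276.8    2.6] yaw 2.816 tilt [-0.  0.]
```

View pics/w1.png

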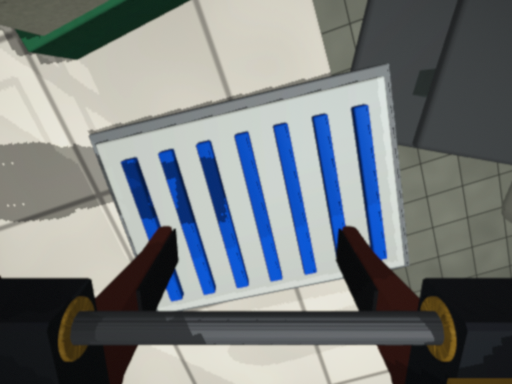

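The arm has not moved: this picture shows only a striped tray under the open fingers, at about (250,190). The move was refused, so I'll fill in every field of the rows.

Emit:
carry_out:
  rows:
    - {"gripper":1.0,"x":-39,"y":-26,"z":0,"ax":0,"ay":0,"az":0}
    - {"gripper":1.0,"x":-39,"y":-26,"z":0,"ax":0,"ay":0,"az":0}
    - {"gripper":1.0,"x":-39,"y":-26,"z":0,"ax":0,"ay":0,"az":0}
    - {"gripper":1.0,"x":-39,"y":-26,"z":0,"ax":0,"ay":0,"az":0}
    - {"gripper":1.0,"x":-39,"y":-26,"z":0,"ax":0,"ay":0,"az":0}

```text
clock: 1.6
ee_pos: [0.3601, 0.4523, 0.3029]
eef_rot: [0.509, 3.1, 0.001]
ft_force: [1.4, -0.3, -0.7]
width: 0.0512
finger_force: 0.0
```

Emit:
carry_out:
  rows:
    - {"gripper":1.0,"x":-39,"y":-26,"z":0,"ax":0,"ay":0,"az":0}
    - {"gripper":1.0,"x":-39,"y":-26,"z":0,"ax":0,"ay":0,"az":0}
    - {"gripper":1.0,"x":-39,"y":-26,"z":0,"ax":0,"ay":0,"az":0}
    - {"gripper":1.0,"x":-39,"y":-26,"z":0,"ax":0,"ay":0,"az":0}
    - {"gripper":1.0,"x":-39,"y":-26,"z":0,"ax":0,"ay":0,"az":0}

```text
clock: 2.1
ee_pos: [0.5033, 0.2668, 0.303]
eef_rot: [0.509, 3.1, 0.001]
ft_force: [0.7, 0.7, 1.3]
width: 0.0111
finger_force: 0.0
```

Emit:
carry_out:
  rows:
    - {"gripper":1.0,"x":-39,"y":-26,"z":0,"ax":0,"ay":0,"az":0}
    - {"gripper":1.0,"x":-39,"y":-26,"z":0,"ax":0,"ay":0,"az":0}
    - {"gripper":1.0,"x":-39,"y":-26,"z":0,"ax":0,"ay":0,"az":0}
    - {"gripper":1.0,"x":0,"y":0,"z":0,"ax":0,"ay":0,"az":0}
    - {"gripper":1.0,"x":0,"y":0,"z":0,"ax":0,"ay":0,"az":0}

```text
clock: 2.6
ee_pos: [0.5887, 0.1557, 0.3026]
eef_rot: [-0.514, -3.099, 0.0]
ft_force: [-1.1, 1.0, -0.3]
width: 0.0005
finger_force: 0.0
```

```bash
python3 w.py w2 plunger_top shaft_tip pump; python3 -c "from h import *;go([.584,.223,.30])"
```

```text
2.6 [0.58865477 0.15574632 0.30255585] [-0.544  0.372  0.238  1.734 -0.099  1.047  0.97 ]
plunger_top [(0.64, array([0.583 , 0.2238, 0.1138]), array([331., 156.]))]
shaft_tip [(0.53, array([0.6078, 0.1036, 0.1174]), array([208., 226.]))]
pump [(0.92, array([0.6351, 0.1769, 0.0043]), array([285., 190.]))]
shift [23.6 59.8  2.7] yaw 2.819 tilt [-0.0004  0.0008]
```

View pics/w2.png

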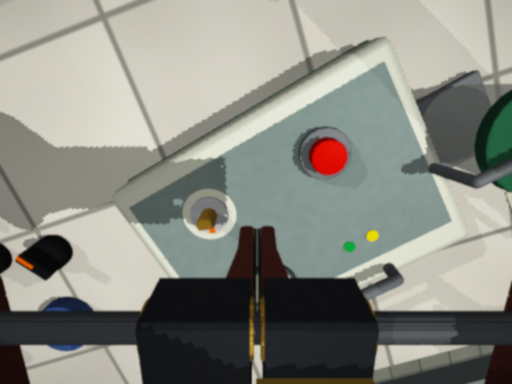

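The wrist view shows the red plunger at (328,156), and the brass shaft at (207,218) with its orange dash near (212,230). I'll measure both by colour.

```bash
python3 - <<'E'
from h import *
a=cv2.imread('pics/w2.png');s=state()
h=cv2.cvtColor(a,cv2.COLOR_BGR2HSV).astype(int)
H,S,V=h[...,0],h[...,1],h[...,2]
red=((H<5)|(H>174))&(S>180)&(V>120)
v,u=np.nonzero(red);m=(u>280)&(u<380)&(v>100)&(v<200);u,v=u[m],v[m]
(cu,cv_),r=cv2.minEnclosingCircle(np.c_[u,v].astype(np.float32)); print('red',u.mean(),v.mean(),cu,cv_,r, ray('wrist',cu,cv_,.113,s),ray('wrist',u.mean(),v.mean(),.113,s))
w=(slice(185,245),slice(178,240))
o=np.zeros(H.shape,bool);o[w]=((H[w]<12)&(S[w]>190)&(V[w]>140))
v,u=np.nonzero(o);print('orange',len(u),u.mean(),v.mean(),u.min(),u.max(),v.min(),v.max(),ray('wrist',u.mean(),v.mean(),.089,s))
# collar outline
lab=cv2.resize(a[w],None,fx=9,fy=9,interpolation=cv2.INTER_CUBIC);cv2.imwrite('pics/v2.png',lab)
p=np.array([.6075,.103,.089]);print(pix('wrist',p,s),pix('wrist',p+[0,0,.027],s))
E
```

```text
red 328.7260825780463 156.67371601208458 328.5 156.5 18.506855010986328 [0.58113435 0.22539198 0.113     ] [0.5813402  0.22553569 0.113     ]
orange 1 214.0 230.0 214 214 230 230 [0.62297443 0.10263713 0.089     ]
(np.float64(208.72867591890952), np.float64(216.09208256928218)) (np.float64(204.53122369669677), np.float64(227.34413459294004))
```

View pics/v2.png

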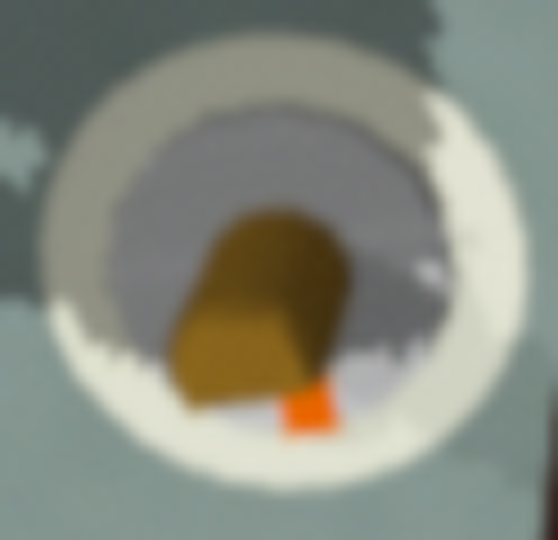

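```bash
python3 - <<'E'
from h import *
s=state()
f=lambda x,y,z:ray('wrist',178+x/9-.5+.5/9,185+y/9-.5+.5/9,z,s)
c=f(280,267,.089);d=f(311,408,.089);print(c,d,np.linalg.norm(d-c),np.arctan2(*(d-c)[[1,0]]))
e1,e2=f(190,405,.1155),f(314,386,.1155);print('flat edge',e1,e2,np.linalg.norm(e2-e1));t=(e2-e1);print('normal',np.arctan2(-t[0],t[1]),np.arctan2(t[0],-t[1]))
print('tip via collar centre',c)
go([.5825,.2245,.213])
E
```

```text
[0.60565207 0.10364537 0.089     ] [0.62226787 0.10090767 0.089     ] 0.016839830580704047 -0.1632973205525379
flat edge [0.60802102 0.09705727 0.1155    ] [0.61003512 0.10955385 0.1155    ] 0.012657849802103598
normal -0.15979767151770105 2.9817949820720924
tip via collar centre [0.60565207 0.10364537 0.089     ]
shift [25.4 60.7 89.7] yaw 2.819 tilt [-0.0004  0.0008]
```

Emit:
carry_out:
  rows:
    - {"gripper":1.0,"x":13,"y":30,"z":30,"ax":0,"ay":0,"az":0}
    - {"gripper":1.0,"x":12.5,"y":30.5,"z":40,"ax":0,"ay":0,"az":0}
    - {"gripper":1.0,"x":0,"y":0,"z":20,"ax":0,"ay":0,"az":0}
    - {"gripper":1.0,"x":0,"y":0,"z":12,"ax":0,"ay":0,"az":0}
    - {"gripper":1.0,"x":0,"y":0,"z":0,"ax":0,"ay":0,"az":0}

```text
clock: 3.3
ee_pos: [0.5824, 0.2212, 0.2007]
eef_rot: [-0.508, -3.098, 0.003]
ft_force: [0.3, -0.2, -0.3]
width: 0.0005
finger_force: 0.0
```

Emit:
carry_out:
  rows:
    - {"gripper":1.0,"x":0,"y":0,"z":9,"ax":0,"ay":0,"az":0}
    - {"gripper":1.0,"x":0,"y":0,"z":1,"ax":0,"ay":0,"az":0}
    - {"gripper":1.0,"x":0,"y":0,"z":0,"ax":0,"ay":0,"az":0}

```text
clock: 3.6
ee_pos: [0.5843, 0.2209, 0.1932]
eef_rot: [0.511, 3.098, 0.002]
ft_force: [1.2, -1.0, 2.3]
width: 0.0004
finger_force: 1.3
```

Emit:
carry_out:
  rows:
    - {"gripper":1.0,"x":0,"y":0,"z":5,"ax":0,"ay":0,"az":0}
    - {"gripper":1.0,"x":0,"y":0,"z":5,"ax":0,"ay":0,"az":0}
    - {"gripper":1.0,"x":0,"y":0,"z":3,"ax":0,"ay":0,"az":0}
    - {"gripper":1.0,"x":0,"y":0,"z":0,"ax":0,"ay":0,"az":0}

```text
clock: 4.0
ee_pos: [0.5845, 0.221, 0.1813]
eef_rot: [0.51, 3.098, 0.002]
ft_force: [-2.9, -2.4, 15.6]
width: 0.0004
finger_force: 8.2
```

Emit:
carry_out:
  rows:
    - {"gripper":1.0,"x":0,"y":0,"z":2,"ax":0,"ay":0,"az":0}
    - {"gripper":1.0,"x":0,"y":0,"z":0,"ax":0,"ay":0,"az":0}
    - {"gripper":1.0,"x":0,"y":0,"z":0,"ax":0,"ay":0,"az":0}

```text
clock: 4.3
ee_pos: [0.5846, 0.221, 0.1811]
eef_rot: [0.511, 3.097, 0.003]
ft_force: [-8.2, -3.2, 30.2]
width: 0.0004
finger_force: 14.7
```

Emit:
carry_out:
  rows:
    - {"gripper":1.0,"x":0,"y":0,"z":-20,"ax":0,"ay":0,"az":0}
    - {"gripper":1.0,"x":0,"y":0,"z":-40,"ax":0,"ay":0,"az":0}
    - {"gripper":1.0,"x":0,"y":0,"z":-40,"ax":0,"ay":0,"az":0}

```text
clock: 4.6
ee_pos: [0.5828, 0.221, 0.2774]
eef_rot: [-0.509, -3.098, 0.002]
ft_force: [0.1, 0.9, 0.3]
width: 0.0002
finger_force: 0.0
```

```bash
cat >> h.py <<'E'
def plan(p,yaw_d,n):
    """n rows: equal world steps, turn yaw_d (world) in all"""
    s=state(); M=R.from_rotvec(s['eef_rot']); d=(np.array(p)-s['ee_pos'])/n*1e3
    for i in range(n):
        Ri=R.from_rotvec([0,0,yaw_d*i/n])*M
        print(np.round(Ri.inv().apply(d),0),'az',round(-yaw_d/n,3))
E
python3 - <<'E'
from h import *
s=state();print(s['ee_pos'],s['ft_force'])
a=capture('scene');print([(d['p'],d['xyz']) for d in mark_of('scene','plunger_top')])
go([.5,-.24,.25],.95)
plan([.5,-.24,.25],-1.87,13)
E
```

```text
[0.58277026 0.22104938 0.27741797] [0.12229003 0.9198073  0.26805135]
[(0.41, [0.5848, 0.2238, 0.1149])]
shift [ -66.5 -465.4   29.8] yaw 2.815 tilt [0.0085 0.0046]
dyaw world -1.8652782123655085 (tool az = minus that)
[ -5. -36.   2.] az 0.144
[-10. -35.   2.] az 0.144
[-15. -33.   2.] az 0.144
[-20. -30.   2.] az 0.144
[-24. -27.   2.] az 0.144
[-27. -24.   3.] az 0.144
[-31. -19.   3.] az 0.144
[-33. -15.   3.] az 0.144
[-35. -10.   3.] az 0.144
[-36.  -5.   3.] az 0.144
[-36.   0.   3.] az 0.144
[-36.   6.   3.] az 0.144
[-35.  11.   3.] az 0.144
```

Emit:
carry_out:
  rows:
    - {"gripper":0,"x":-5,"y":-36,"z":2,"ax":0,"ay":0,"az":0.144}
    - {"gripper":0,"x":-10,"y":-35,"z":2,"ax":0,"ay":0,"az":0.144}
    - {"gripper":0,"x":-15,"y":-33,"z":2,"ax":0,"ay":0,"az":0.144}
    - {"gripper":0,"x":-20,"y":-30,"z":2,"ax":0,"ay":0,"az":0.144}
    - {"gripper":0,"x":-24,"y":-27,"z":2,"ax":0,"ay":0,"az":0.144}

```text
clock: 5.2
ee_pos: [0.5497, 0.0418, 0.2663]
eef_rot: [-1.577, -2.717, 0.0]
ft_force: [0.1, -0.5, 0.5]
width: 0.0371
finger_force: 0.0
```

Emit:
carry_out:
  rows:
    - {"gripper":0,"x":-27,"y":-24,"z":3,"ax":0,"ay":0,"az":0.144}
    - {"gripper":0,"x":-31,"y":-19,"z":3,"ax":0,"ay":0,"az":0.144}
    - {"gripper":0,"x":-33,"y":-15,"z":3,"ax":0,"ay":0,"az":0.144}
    - {"gripper":0,"x":-35,"y":-10,"z":3,"ax":0,"ay":0,"az":0.144}
    - {"gripper":0,"x":-36,"y":-5,"z":3,"ax":0,"ay":0,"az":0.144}

```text
clock: 5.7
ee_pos: [0.516, -0.1363, 0.2514]
eef_rot: [-2.433, -1.987, 0.0]
ft_force: [0.8, -0.5, -0.0]
width: 0.0771
finger_force: 0.0
```

Emit:
carry_out:
  rows:
    - {"gripper":0,"x":-36,"y":0,"z":3,"ax":0,"ay":0,"az":0.144}
    - {"gripper":0,"x":-36,"y":6,"z":3,"ax":0,"ay":0,"az":0.144}
    - {"gripper":0,"x":-35,"y":11,"z":3,"ax":0,"ay":0,"az":0.144}
    - {"gripper":0,"x":0,"y":0,"z":0,"ax":0,"ay":0,"az":0}
    - {"gripper":0,"x":0,"y":0,"z":0,"ax":0,"ay":0,"az":0}

```text
clock: 6.2
ee_pos: [0.4965, -0.2429, 0.2423]
eef_rot: [-2.798, -1.427, 0.002]
ft_force: [0.3, -0.3, -0.7]
width: 0.0877
finger_force: 0.0
```

```bash
python3 w.py w3 knob knob_mark; python3 -c "from h import *;go([.509,-.228,.20])"
```

```text
6.2 [ 0.49645279 -0.24292653  0.24234569] [-0.228  0.423  0.735  1.946 -0.356  0.906  0.06 ]
knob [(0.96, array([ 0.6019, -0.213 , -0.005 ]), array([327.,  84.])), (0.93, array([ 0.509 , -0.2349,  0.0048]), array([262., 160.])), (0.7, array([ 0.5801, -0.3463,  0.0038]), array([380., 205.]))]
knob_mark [(0.94, array([ 0.5249, -0.2105,  0.0181]), array([261., 132.])), (0.77, array([ 0.5984, -0.1424,  0.0162]), array([285.,  16.])), (0.72, array([ 0.5971, -0.2322,  0.0171]), array([339., 105.])), (0.59, array([ 0.5724, -0.3249,  0.0146]), array([366., 197.]))]
shift [17.2  1.8 42.7] yaw 0.947 tilt [-0.0003  0.0009]
```

View pics/w3.png

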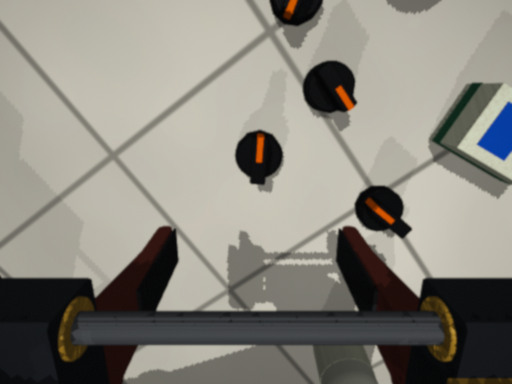

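The four look-alikes are at (260,155), (330,88), (380,207) and (296,8). The one at (260,155), world (0.51,-0.23) and 0.56 m from the base, is the nearest, so it is the right one. It stands upright with its mark pointing up in the image.

```bash
python3 - <<'E'
from h import *
a=cv2.imread('pics/w3.png');s=state()
h=cv2.cvtColor(a,cv2.COLOR_BGR2HSV).astype(int);H,S,V=h[...,0],h[...,1],h[...,2]
o=np.zeros(H.shape,bool);o[120:190,230:290]=((H<18)&(S>170)&(V>130))[120:190,230:290]
v,u=np.nonzero(o);P=np.array([ray('wrist',x,y,.045,s)[:2] for x,y in zip(u,v)])
m=P.mean(0);w,E=np.linalg.eigh(np.cov(P.T));d=E[:,1];d=d*np.sign(d[1]);print(len(u),m,'angle',np.arctan2(d[1],d[0]),np.sqrt(w*12), u.min(),u.max(),v.min(),v.max())
b=np.zeros(H.shape,bool);b[120:190,230:290]=((V<60)&(S<140)|o)[120:190,230:290]
n,l,st,ce=cv2.connectedComponentsWithStats(b.astype(np.uint8));i=1+np.argmax(st[1:,4]);print(st[i],ce[i])
t=np.arctan2(d[1],d[0]);e=np.array([np.cos(t),np.sin(t)])
print('centre from strip', m-e*.0105)
v,u=np.nonzero(l==i);wing=v>176
print('wing far end px',u[v>=178].mean() if (v>=178).any() else None, v.max())
cv2.imwrite('pics/v3.png',cv2.resize(a[115:195,220:300],None,fx=7,fy=7,interpolation=cv2.INTER_CUBIC))
E
```

```text
165 [ 0.51811848 -0.21615907] angle 0.8708487990895464 [0.00549991 0.0226873 ] 256 263 136 162
[ 236  131   46   54 1496] [258.2459893  157.01804813]
centre from strip [ 0.51135461 -0.22419027]
wing far end px 257.75949367088606 184
```

View pics/v3.png

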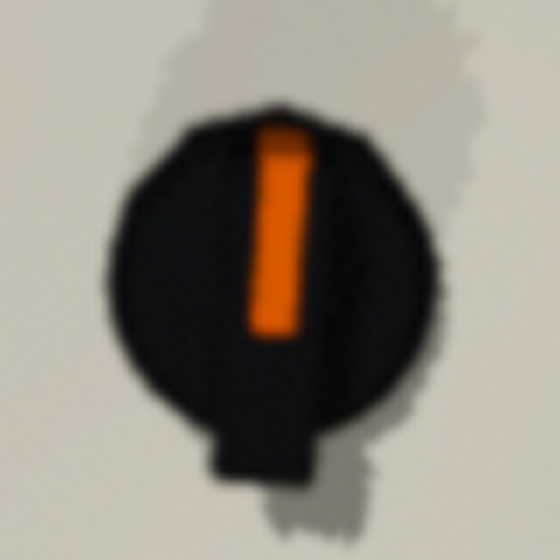

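```bash
python3 - <<'E'
from h import *
s=state()
f=lambda x,y,z=.045:ray('wrist',220+x/7-.43,115+y/7-.43,z,s)[:2]
A,I,F=f(284,152),f(273,335),f(263,480)
print(A,I,F,np.linalg.norm(A-F),'mid',(A+F)/2,'ang',np.arctan2(*(A-F)[::-1]))
# skirt: circle leftmost/rightmost at z~.01
L,Rr=f(108,285,.012),f(438,285,.012);print('skirt',(L+Rr)/2,np.linalg.norm(L-Rr))
c=(A+F)/2;go([c[0],c[1],.10],np.arctan2(*(A-F)[::-1]))
E
```

```text
[ 0.52508475 -0.20746835] [ 0.51067642 -0.22523912] [ 0.49862174 -0.23984687] 0.04181697082882907 mid [ 0.51185324 -0.22365761] ang 0.8855945402545025
skirt [ 0.51073331 -0.22543515] 0.04592919134212939
shift [ 22.4   1.6 142.7] yaw 0.947 tilt [-0.0003  0.0009]
dyaw world -0.061204217948045425 (tool az = minus that)
```

Emit:
carry_out:
  rows:
    - {"gripper":0,"x":22.4,"y":1.6,"z":30,"ax":0,"ay":0,"az":0.061}
    - {"gripper":0,"x":0,"y":0,"z":40,"ax":0,"ay":0,"az":0}
    - {"gripper":0,"x":0,"y":0,"z":40,"ax":0,"ay":0,"az":0}
    - {"gripper":0,"x":0,"y":0,"z":22,"ax":0,"ay":0,"az":0}
    - {"gripper":0,"x":0,"y":0,"z":0,"ax":0,"ay":0,"az":0}

```text
clock: 6.85
ee_pos: [0.5103, -0.223, 0.1083]
eef_rot: [-2.835, -1.344, 0.006]
ft_force: [0.1, -0.2, 0.3]
width: 0.0878
finger_force: 0.0
```

```bash
python3 -c "
from h import *
go([.5118,-.2237,.103],.886);print(state()['ee_pos'])"
```

```text
shift [0.4 1.6 5.3] yaw 0.886 tilt [-0.0052  0.0023]
dyaw world 0.000317946941373215 (tool az = minus that)
[ 0.51031036 -0.22300894  0.10828572]
```

Emit:
carry_out:
  rows:
    - {"gripper":0,"x":0,"y":1.5,"z":5,"ax":0,"ay":0,"az":0}
    - {"gripper":0.6,"x":0,"y":0,"z":0,"ax":0,"ay":0,"az":0}
    - {"gripper":1.0,"x":0,"y":0,"z":0,"ax":0,"ay":0,"az":0}
    - {"gripper":1.0,"x":0,"y":0,"z":0,"ax":0,"ay":0,"az":0}
    - {"gripper":1.0,"x":0,"y":0,"z":0,"ax":0,"ay":0,"az":0}
  squeeze: 40

```text
clock: 7.35
ee_pos: [0.513, -0.2263, 0.1067]
eef_rot: [2.84, 1.342, 0.002]
ft_force: [-0.4, -0.2, 0.4]
width: 0.0591
finger_force: 0.0
```

Emit:
carry_out:
  rows:
    - {"gripper":1.0,"x":0,"y":0,"z":0,"ax":0,"ay":0,"az":0}
    - {"gripper":1.0,"x":0,"y":0,"z":0,"ax":0,"ay":0,"az":0}
    - {"gripper":1.0,"x":0,"y":0,"z":0,"ax":0,"ay":0,"az":0}
    - {"gripper":1.0,"x":0,"y":0,"z":0,"ax":0,"ay":0,"az":0}

```text
clock: 7.75
ee_pos: [0.5126, -0.2263, 0.106]
eef_rot: [-2.841, -1.342, 0.0]
ft_force: [-0.4, 1.3, -0.2]
width: 0.0273
finger_force: 0.0
```

Emit:
carry_out:
  rows:
    - {"gripper":1.0,"x":1.5,"y":0,"z":2.5,"ax":0,"ay":0,"az":0}
    - {"gripper":1.0,"x":0,"y":0,"z":0,"ax":0,"ay":0,"az":0}
    - {"gripper":1.0,"x":0,"y":0,"z":0,"ax":0,"ay":0,"az":0}
    - {"gripper":1.0,"x":0,"y":0,"z":0,"ax":0,"ay":0,"az":0}
    - {"gripper":1.0,"x":0,"y":0,"z":0,"ax":0,"ay":0,"az":0}

```text
clock: 8.25
ee_pos: [0.5136, -0.2251, 0.1035]
eef_rot: [2.841, 1.342, -0.0]
ft_force: [-0.8, 0.8, -1.4]
width: 0.014
finger_force: 40.0
```

```bash
python3 -c "
from h import *
s=state();print(s['width'],s['finger_force'])
go([.5118,-.2237,.103],.886);print(s['ee_pos'])"
```

```text
0.013965434085538289 39.99993324279785
shift [-0.  -2.3  0.5] yaw 0.883 tilt [-0. -0.]
dyaw world 0.003306542664813339 (tool az = minus that)
[ 0.5136089  -0.22513614  0.10353805]
```

Emit:
carry_out:
  rows:
    - {"gripper":1.0,"x":0,"y":0,"z":-30,"ax":0,"ay":0,"az":0}
    - {"gripper":1.0,"x":0,"y":0,"z":-45,"ax":0,"ay":0,"az":0}
    - {"gripper":1.0,"x":0,"y":0,"z":-45,"ax":0,"ay":0,"az":0}
    - {"gripper":1.0,"x":0,"y":0,"z":-25,"ax":0,"ay":0,"az":0}

```text
clock: 8.65
ee_pos: [0.5143, -0.226, 0.2518]
eef_rot: [2.839, 1.34, 0.004]
ft_force: [-0.6, -0.8, -0.6]
width: 0.0137
finger_force: 40.0
```

```bash
python3 -c "
from h import *
s=state();print(s['width'],s['finger_force'],s['ee_pos'])
plan([.606,.1035,.25],-1.043,9)"
```

```text
0.013659495658053062 39.99966323375702 [ 0.51428226 -0.22598285  0.25183241]
[ 35. -15.   0.] az 0.116
[ 33. -19.   0.] az 0.116
[ 30. -23.   0.] az 0.116
[ 27. -26.   0.] az 0.116
[ 24. -29.   0.] az 0.116
[ 21. -32.   0.] az 0.116
[ 17. -34.   0.] az 0.116
[ 13. -36.   0.] az 0.116
[  9. -37.   0.] az 0.116
```

Emit:
carry_out:
  rows:
    - {"gripper":1.0,"x":35,"y":-15,"z":0,"ax":0,"ay":0,"az":0.116}
    - {"gripper":1.0,"x":33,"y":-19,"z":0,"ax":0,"ay":0,"az":0.116}
    - {"gripper":1.0,"x":30,"y":-23,"z":0,"ax":0,"ay":0,"az":0.116}
    - {"gripper":1.0,"x":27,"y":-26,"z":0,"ax":0,"ay":0,"az":0.116}
    - {"gripper":1.0,"x":24,"y":-29,"z":0,"ax":0,"ay":0,"az":0.116}

```text
clock: 9.15
ee_pos: [0.565, -0.0416, 0.2487]
eef_rot: [-3.106, -0.466, -0.0]
ft_force: [0.8, -0.0, -0.9]
width: 0.0138
finger_force: 40.0
```

Emit:
carry_out:
  rows:
    - {"gripper":1.0,"x":21,"y":-32,"z":0,"ax":0,"ay":0,"az":0.116}
    - {"gripper":1.0,"x":17,"y":-34,"z":0,"ax":0,"ay":0,"az":0.116}
    - {"gripper":1.0,"x":13,"y":-36,"z":0,"ax":0,"ay":0,"az":0.116}
    - {"gripper":1.0,"x":9,"y":-37,"z":0,"ax":0,"ay":0,"az":0.116}
    - {"gripper":1.0,"x":0,"y":0,"z":0,"ax":0,"ay":0,"az":0}

```text
clock: 9.65
ee_pos: [0.6078, 0.111, 0.2474]
eef_rot: [-3.131, 0.242, 0.001]
ft_force: [-0.4, 1.0, -1.3]
width: 0.0139
finger_force: 40.0
```

Emit:
carry_out:
  rows:
    - {"gripper":1.0,"x":0,"y":0,"z":0,"ax":0,"ay":0,"az":0}
    - {"gripper":1.0,"x":0,"y":0,"z":0,"ax":0,"ay":0,"az":0}

```text
clock: 9.85
ee_pos: [0.6065, 0.1021, 0.2487]
eef_rot: [3.131, -0.255, -0.0]
ft_force: [0.1, -1.1, -0.5]
width: 0.0139
finger_force: 40.0
```

```bash
python3 - <<'E'
from h import *
s=state();print(s['clock'],s['joint_positions'].round(3))
go([.606,.1035,.24],-.16)
for n in ('scene','side','wrist'):
    s=state();a=capture(n);save('p_'+n,a)
    for t in ('knob_seat','knob_mark','shaft_tip','knob'):
        print(n,t,[(round(float(d['p']),2),np.round(d['xyz'],4),np.round(pix(n,d['xyz'],s))) for d in mark_of(n,t)][:5])
I=[cv2.imread(f'pics/p_{n}.png') for n in('scene','side','wrist')]
p=[.606,.1035,.13];c=[np.int32(pix(n,p,s)) for n in('scene','side','wrist')]; print(c)
k=lambda i,q:cv2.resize(i[max(q[1]-32,0):max(q[1]-32,0)+64,q[0]-32:q[0]+32],(384,384),interpolation=cv2.INTER_CUBIC)
cv2.imwrite('pics/v4.png',np.hstack([k(I[0],c[0]),k(I[1],c[1])]))
E
```

```text
9.85 [-0.95   0.633  0.996  1.803 -0.609  1.05  -1.454]
shift [-0.7 -1.3  8.7] yaw -0.162 tilt [-0.0002 -0.0005]
dyaw world 0.002396137313720015 (tool az = minus that)
scene knob_seat [(0.83, array([ 0.6035, -0.2182,  0.0131]), array([221., 226.])), (0.79, array([ 0.5749, -0.347 ,  0.0198]), array([173., 219.])), (0.73, array([ 0.6133, -0.1342,  0.0143]), array([253., 227.])), (0.68, array([0.5992, 0.1038, 0.1619]), array([348., 177.]))]
scene knob_mark [(0.88, array([ 0.5717, -0.3226,  0.0161]), array([182., 218.])), (0.82, array([ 0.5999, -0.2314,  0.0156]), array([216., 224.])), (0.51, array([ 0.5979, -0.1468,  0.0129]), array([248., 223.])), (0.5, array([0.6217, 0.1003, 0.1627]), array([348., 182.]))]
scene shaft_tip [(0.5, array([0.6045, 0.1044, 0.119 ]), array([346., 191.]))]
scene knob [(0.85, array([ 0.5987, -0.2162, -0.0006]), array([222., 228.])), (0.8, array([ 0.6177, -0.1365, -0.002 ]), array([252., 232.])), (0.7, array([ 5.752e-01, -3.456e-01,  2.000e-04]), array([174., 224.])), (0.69, array([0.5991, 0.1031, 0.144 ]), array([346., 182.]))]
side knob_seat [(0.66, array([ 
[... 643 characters left out ...]
, 140.]))]
side knob [(0.62, array([0.5985, 0.1015, 0.1456]), array([222., 144.])), (0.55, array([ 6.216e-01, -1.337e-01,  1.000e-04]), array([260., 215.])), (0.49, array([ 0.5994, -0.2175,  0.0018]), array([267., 232.]))]
wrist knob_seat [(0.94, array([0.604 , 0.1044, 0.1604]), array([256., 243.])), (0.77, array([ 0.6184, -0.138 ,  0.0154]), array([505., 124.]))]
wrist knob_mark []
wrist shaft_tip [(0.51, array([0.6057, 0.0992, 0.1156]), array([263., 211.]))]
wrist knob [(0.93, array([0.6076, 0.102 , 0.1479]), array([259., 228.])), (0.67, array([ 0.6153, -0.1353, -0.0009]), array([490., 126.]))]
[array([346, 188], dtype=int32), array([224, 147], dtype=int32), array([257, 219], dtype=int32)]
```

View pics/v4.png

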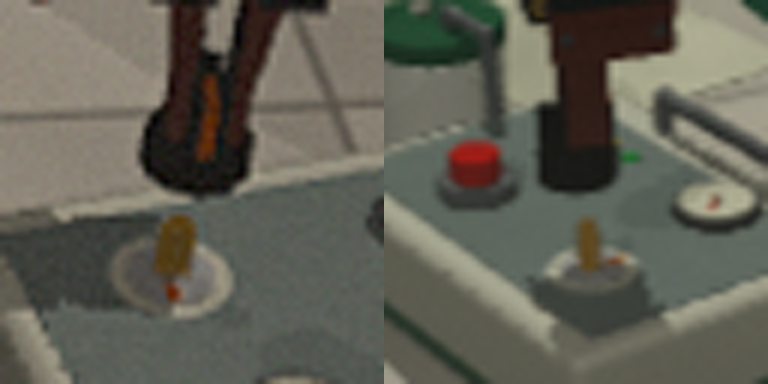

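```bash
python3 - <<'E'
from h import *
s=state();x,y,z=s['ee_pos'];print(x,y,z)
off={'scene':(346-32,188-32),'side':(224-32,147-32)}
def cp(n,p): 
    u=np.array(pix(n,p));return np.round((u-off[n]+.5)*6-.5,1)
for n in off:
    print(n,'knob underside ctr',cp(n,[x,y,z-.1035]),'skirt mid',cp(n,[x,y,z-.1035+.01]),'wing top mark end',cp(n,[x+.0207,y-.0034,z-.1035+.045]))
    for q in([.606,.1035],[.606,.1]):
        print('  tip',cp(n,q+[.116]),'collar',cp(n,q+[.089]),'dash',cp(n,[q[0]+.0165,q[1]-.0027,.089]))
    g=np.linspace(0,2*np.pi,60)
    K=np.array([cp(n,[x+.023*np.cos(t),y+.023*np.sin(t),z-.1035]) for t in g]);print('  skirt bottom ellipse u',K[:,0].min(),K[:,0].max(),'vmax',K[:,1].max())
    C=np.array([cp(n,[.606+.019*np.cos(t),.1035+.019*np.sin(t),.089]) for t in g]);print('  collar ellipse u',C[:,0].min(),C[:,0].max(),'v',C[:,1].min(),C[:,1].max())
    a=cv2.imread(f'pics/p_{n}.png')
    # dark skirt + brass columns measured
    o=off[n];h=cv2.cvtColor(a[o[1]:o[1]+64,o[0]:o[0]+64],cv2.COLOR_BGR2HSV).astype(int)
    br=(h[...,0]>12)&(h[...,0]<26)&(h[...,1]>130)&(h[...,2]>50);v,u=np.nonzero(br)
    m=(v>33)&(v<50);print('  brass rows:',[(r,round(u[(v==r)].mean()*6+2.5,1),(v==r).sum()) for r in range(35,47) if (v==r).any()])
    dk=h[...,2]<60
    print('  dark rows:',[(r*6+2.5,np.nonzero(dk[r])[0].min()*6+2.5,np.nonzero(dk[r])[0].max()*6+2.5) for r in range(22,33) if dk[r].any()])
E
```

```text
0.6068844577743946 0.10370377536653251 0.2485287514720202
scene knob underside ctr [202.5 170.5] skirt mid [205.9 152.1] wing top mark end [221.5 118.2]
  tip [191.9 221.2] collar [183.3 268.1] dash [185.4 294.1]
  tip [183.9 221.5] collar [175.4 268.4] dash [177.4 294.5]
  skirt bottom ellipse u 147.4 257.8 vmax 206.3
  collar ellipse u 139.3 227.4 v 239.0 297.8
  brass rows: [(36, np.float64(179.5), np.int64(2)), (37, np.float64(176.5), np.int64(5)), (38, np.float64(176.5), np.int64(5)), (39, np.float64(176.5), np.int64(5)), (40, np.float64(176.5), np.int64(5)), (41, np.float64(173.5), np.int64(6)), (42, np.float64(170.5), np.int64(5)), (43, np.float64(170.5), np.int64(5)), (44, np.float64(170.5), np.int64(5)), (45, np.float64(167.5), np.int64(2))]
  dark rows: [(134.5, np.float64(146.5), np.float64(248.5)), (140.5, np.float64(146.5), np.float64(248.5)), (146.5, np.float64(146.5), np.float64(248.5)), (152.5, np.float64(140.5), np.float64(248.5)), (158.5, np.float64(140.5), np.float64(242.5)), (164.5, np.float64(146.5), np.float64(242.5)), (170.5, np.float64(146.5), np.float64(242.5
[... 647 characters left out ...]
.5), np.int64(2)), (41, np.float64(203.5), np.int64(2)), (42, np.float64(203.5), np.int64(2)), (43, np.float64(203.5), np.int64(2)), (44, np.float64(206.5), np.int64(3))]
  dark rows: [(134.5, np.float64(158.5), np.float64(344.5)), (140.5, np.float64(158.5), np.float64(356.5)), (146.5, np.float64(158.5), np.float64(362.5)), (152.5, np.float64(158.5), np.float64(374.5)), (158.5, np.float64(158.5), np.float64(380.5)), (164.5, np.float64(158.5), np.float64(230.5)), (170.5, np.float64(158.5), np.float64(230.5)), (176.5, np.float64(158.5), np.float64(230.5)), (182.5, np.float64(158.5), np.float64(224.5)), (188.5, np.float64(122.5), np.float64(212.5)), (194.5, np.float64(62.5), np.float64(128.5))]
```

The knob is held upright just above the shaft, in both the scene (left) and side (right) crops. In the side view its axis, at about u=194, is left of the shaft at about u=204. That suggests an offset along x, so I'll check it with predicted outlines over the pictures.

```bash
python3 - <<'E'
from h import *
s=state();X=np.array(s['ee_pos']);Y=-.16
g=np.linspace(0,2*np.pi,80)
def circ(c,r,z):return np.array([[c[0]+r*np.cos(t),c[1]+r*np.sin(t),z] for t in g])
def rect(c,z):
    e=np.array([np.cos(Y),np.sin(Y)]);f=np.array([-e[1],e[0]]);c=np.array(c)
    return np.array([[*(c+a*.021*e+b*.007*f),z] for a,b in((1,1),(1,-1),(-1,-1),(-1,1),(1,1))])
zb=X[2]-.1035;sh=[.606,.1035]
out=[(circ(X,.023,zb),(255,255,0)),(circ(X,.023,zb+.02),(255,255,0)),(rect(X[:2],zb+.045),(255,0,255)),(circ(sh,.019,.089),(0,255,255)),(circ(sh,.008,.116),(0,255,0))]
ims=[]
for n,(u0,v0,w,h,f) in {'scene':(316,156,62,62,6.4),'side':(194,110,62,62,6.4),'wrist':(206,165,100,100,3)}.items():
    i=cv2.imread(f'pics/p_{n}.png')
    i=cv2.resize(i[v0:v0+h,u0:u0+w],None,fx=f,fy=f,interpolation=cv2.INTER_CUBIC)
    i=cv2.convertScaleAbs(i,alpha=1.5,beta=20);j=i.copy()
    for P,col in out:
        q=np.array([pix(n,p,s) for p in P]);q=((q-[u0,v0]+.5)*f-.5)
        cv2.polylines(j,[np.int32(q*8)],False,col,1,cv2.LINE_AA,3)
    ims.append((i,j))
c=np.zeros((600,800,3),np.uint8)
for k in(0,1): im=ims[k][1];c[:im.shape[0],k*400:k*400+im.shape[1]]=im
c[400:600,0:300]=ims[2][0][50:250];c[400:600,310:610]=ims[2][1][50:250]
cv2.imwrite('pics/v5.png',c)
E
```

View pics/v5.png

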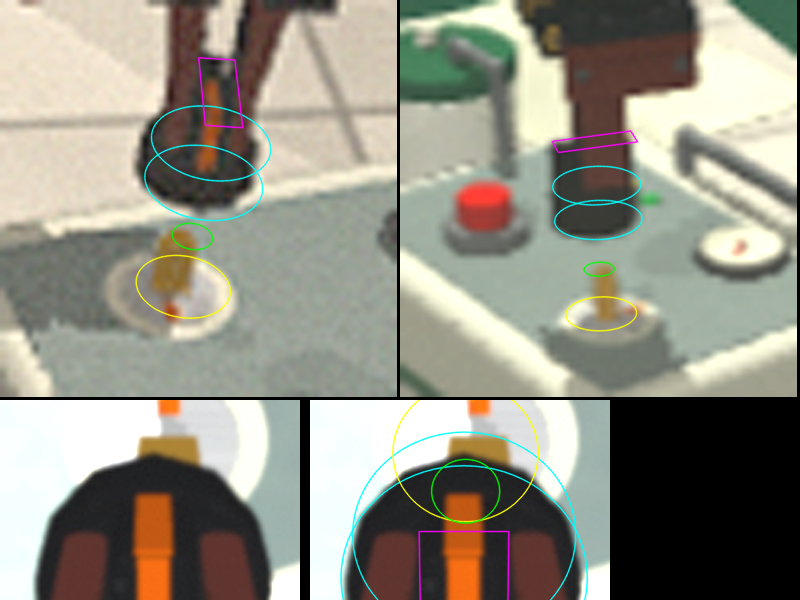

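```bash
python3 - <<'E'
from h import *
s0=state();a=capture('wrist')[:,:,::-1].copy();s=state();cv2.imwrite('pics/p2.png',a);print(s0['ee_pos'],s['ee_pos'],s['clock'])
h=cv2.cvtColor(a,cv2.COLOR_BGR2HSV).astype(int);H,S,V=h[...,0],h[...,1],h[...,2]
o=((H<14)&(S>200)&(V>150));n,l,st,ce=cv2.connectedComponentsWithStats(o.astype(np.uint8))
for i in range(1,n):
    if st[i,4]>8 and 200<ce[i][0]<310: print(st[i],ce[i])
# steel/white ring row extents
br=(H>12)&(H<26)&(S>130)&(V>60);v,u=np.nonzero(br);m=(u>230)&(u<290)&(v>160)&(v<200);print('brass',u[m].min(),u[m].max(),v[m].min(),v[m].max(),u[m].mean())
dk=(V<50);
for r in range(184,232,6):
    uu=np.nonzero(dk[r,215:300])[0]+215; print(r,(uu.min(),uu.max(),(uu.min()+uu.max())/2) if len(uu) else None)
yaw=np.arctan2(*R.from_rotvec(s['eef_rot']).as_matrix()[[1,0],0]);print('yaw',yaw)
E
```

```text
[0.60688446 0.10370378 0.24852875] [0.60686158 0.10370616 0.24852829] 10.65
[259 174   7  12  60] [262.06666667 179.58333333]
[253 236   8  37 259] [256.9034749  253.96138996]
brass 253 271 175 199 262.1363636363636
184 None
190 None
196 None
202 (np.int64(250), np.int64(267), np.float64(258.5))
208 (np.int64(235), np.int64(279), np.float64(257.0))
214 (np.int64(229), np.int64(284), np.float64(256.5))
220 (np.int64(224), np.int64(290), np.float64(257.0))
226 (np.int64(222), np.int64(292), np.float64(257.0))
yaw -0.16109613995980662
```

```bash
python3 - <<'E'
from h import *
s=state();X=np.array(s['ee_pos']);M=R.from_rotvec(s['eef_rot']).as_matrix()
t=lambda u,v,z:np.round((M.T@(ray('wrist',u,v,z,s)-X))*1e3,1)
print('dash outer/ctr/inner',t(262,173.5,.089),t(262,179.6,.089),t(262,185.5,.089))
a=cv2.imread('pics/w2.png')
print('brass bottom of flat (collar) ',t(262,186,.089))
g=np.linspace(0,2*np.pi,120)
for dz in (0,.003):
  for dx in (0,-2,-4,-6):
    zb=X[2]-.1035+dz
    P=[X+M@np.array([dx/1e3+.023*np.cos(q),.023*np.sin(q),0]) for q in g]
    K=np.array([pix('wrist',[p[0],p[1],z],s) for z in(zb,zb+.02) for p in P])
    W=[pix('wrist',[*(X+M@np.array([dx/1e3+e,0,0]))[:2],zb+.045],s)[1] for e in(.021,0)]
    print(dz,dx,'top',K[:,1].min().round(1),'umin/max',K[:,0].min().round(1),K[:,0].max().round(1),'wing',np.round(W,1))
v=cv2.cvtColor(cv2.imread('pics/p2.png'),cv2.COLOR_BGR2HSV).astype(int)
print('col257',[(r,*v[r,257]) for r in range(194,240,2)])
for r in range(232,262,6):
    uu=np.nonzero(v[r,200:320,2]<60)[0]+200;print(r,uu.min(),uu.max())
o=(v[...,0]<16)&(v[...,1]>190)&(v[...,2]>90);print('strip rows',np.nonzero(o[:,257])[0])
E
```

```text
dash outer/ctr/inner [ 20.    3.9 159.5] [ 15.2   3.9 159.5] [ 10.5   3.9 159.5]
brass bottom of flat (collar)  [ 10.1   3.9 159.5]
0 0 top 191.9 umin/max 215.8 298.0 wing [225.  264.8]
0 -2 top 195.1 umin/max 216.0 297.8 wing [229.  268.5]
0 -4 top 198.2 umin/max 216.1 297.7 wing [232.9 272.1]
0 -6 top 201.4 umin/max 216.2 297.6 wing [236.7 275.6]
0.003 0 top 193.4 umin/max 215.2 298.6 wing [227.6 268.1]
0.003 -2 top 196.7 umin/max 215.3 298.5 wing [231.6 271.7]
0.003 -4 top 199.9 umin/max 215.5 298.3 wing [235.6 275.4]
0.003 -6 top 203.1 umin/max 215.6 298.2 wing [239.5 279. ]
col257 [(194, np.int64(19), np.int64(118), np.int64(115)), (196, np.int64(20), np.int64(200), np.int64(102)), (198, np.int64(20), np.int64(196), np.int64(86)), (200, np.int64(19), np.int64(122), np.int64(23)), (202, np.int64(120), np.int64(28), np.int64(9)), (204, np.int64(120), np.int64(26), np.int64(10)), (206, np.int64(105), np.int64(51), np.int64(10)), (208, np.int64(0), np.int64(0), np.int64(10)), (210, np.int64(120), np.int64(46), np.int64(11)), (212, np.int64(8), np.int64(181), np.int64(38)), (214, np.
[... 269 characters left out ...]
int64(255), np.int64(116)), (226, np.int64(12), np.int64(255), np.int64(116)), (228, np.int64(12), np.int64(255), np.int64(116)), (230, np.int64(12), np.int64(255), np.int64(119)), (232, np.int64(12), np.int64(255), np.int64(136)), (234, np.int64(12), np.int64(255), np.int64(132)), (236, np.int64(12), np.int64(255), np.int64(152)), (238, np.int64(12), np.int64(255), np.int64(152))]
232 220 294
238 219 295
244 218 295
250 219 294
256 221 293
strip rows [214 215 216 217 218 219 220 221 222 223 224 225 226 227 228 229 230 231
 232 233 234 235 236 237 238 239 240 241 242 243 244 245 246 247 248 249
 250 251 252 253 254 255 256 257 258 259 260 261 262 263 264 265 266 267
 268 269 270 271 272 273]
```

The wrist view puts the shaft axis at (+0.8, +3.9) mm from the TCP in tool axes and the knob axis at (-4.8, 0). The knob therefore has to go x +5.6, y +3.9 mm. The side view agrees on the x shift.

Emit:
carry_out:
  rows:
    - {"gripper":1.0,"x":5.6,"y":3.9,"z":0,"ax":0,"ay":0,"az":0}
    - {"gripper":1.0,"x":0,"y":0,"z":12,"ax":0,"ay":0,"az":0}
    - {"gripper":1.0,"x":0,"y":0,"z":8,"ax":0,"ay":0,"az":0}
    - {"gripper":1.0,"x":0,"y":0,"z":0,"ax":0,"ay":0,"az":0}
    - {"gripper":1.0,"x":0,"y":0,"z":0,"ax":0,"ay":0,"az":0}

```text
clock: 11.15
ee_pos: [0.6115, 0.0989, 0.228]
eef_rot: [3.131, -0.253, -0.002]
ft_force: [0.3, -0.2, -1.2]
width: 0.0139
finger_force: 40.0
```

```bash
python3 - <<'E'
from h import *
X0=np.array([.60686,.10371,.24853])
s0=state();a=capture('wrist')[:,:,::-1].copy();s=state();cv2.imwrite('pics/p3.png',a);print(s0['ee_pos'],s['ee_pos'])
M=R.from_rotvec(s['eef_rot']).as_matrix();print('moved',M.T@(s['ee_pos']-X0)*1e3,'yaw',np.arctan2(M[1,0],M[0,0]))
h=cv2.cvtColor(a,cv2.COLOR_BGR2HSV).astype(int);H,S,V=h[...,0],h[...,1],h[...,2]
o=((H<14)&(S>200)&(V>150));n,l,st,ce=cv2.connectedComponentsWithStats(o.astype(np.uint8))
for i in range(1,n):
    if st[i,4]>8 and 200<ce[i][0]<310: print(st[i],ce[i])
I=[a]
for n in('scene','side'):
    b=capture(n)[:,:,::-1];I.append(b)
k=lambda i,u,v,w:cv2.convertScaleAbs(cv2.resize(i[v:v+w,u:u+w],(390,390),interpolation=cv2.INTER_CUBIC),alpha=1.5,beta=20)
c=np.zeros((590,790,3),np.uint8);c[:390,:390]=k(I[1],320,160,52);c[:390,400:]=k(I[2],198,118,52)
c[390:590,:400]=cv2.resize(a[150:200,207:307],(400,200),interpolation=cv2.INTER_CUBIC);cv2.imwrite('pics/v6.png',c)
E
```

```text
[0.61154002 0.09887537 0.22802266] [0.61175976 0.09885762 0.22842554]
moved [ 5.61984052  3.99781289 20.10416546] yaw -0.1612978969772625
[254 189   6  10  59] [256.54237288 193.42372881]
[253 236   8  37 270] [256.81111111 254.21111111]
```

View pics/v6.png

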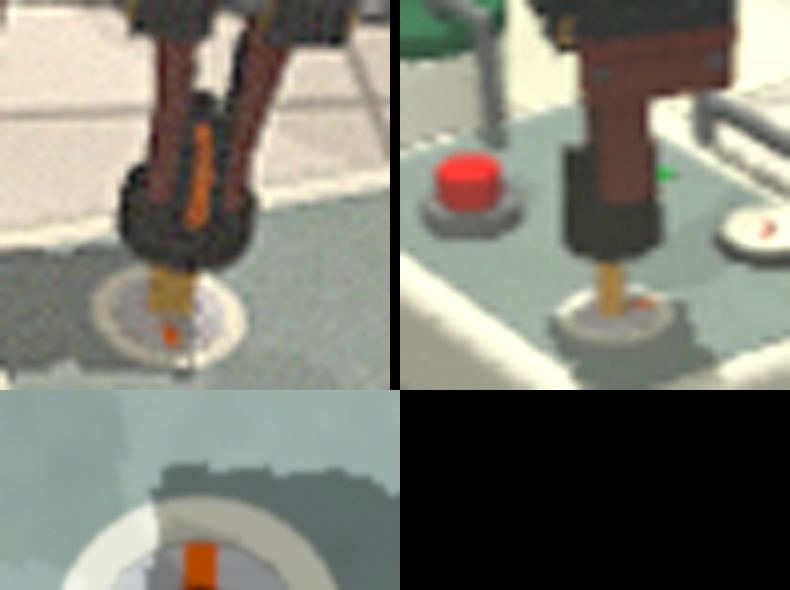

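Knob and shaft now line up. In the side crop both are at about u=613 to 615, and in the wrist view the dash at u=256.5 matches the knob's mark at u=256.8. I'll lower in small steps.

Emit:
carry_out:
  rows:
    - {"gripper":1.0,"x":0,"y":0,"z":7,"ax":0,"ay":0,"az":0}
    - {"gripper":1.0,"x":0,"y":0,"z":3,"ax":0,"ay":0,"az":0}
    - {"gripper":1.0,"x":0,"y":0,"z":2,"ax":0,"ay":0,"az":0}
    - {"gripper":1.0,"x":0,"y":0,"z":0,"ax":0,"ay":0,"az":0}

```text
clock: 11.7
ee_pos: [0.6116, 0.0989, 0.2161]
eef_rot: [3.131, -0.253, -0.001]
ft_force: [-1.6, -0.2, 0.2]
width: 0.014
finger_force: 40.0
```

```bash
python3 -c "
from h import *
s=state();print(s['ft_force'],s['moment'],s['ee_pos'],s['width'])"
```

```text
[-1.56823328 -0.2355383   0.21357703] [-0.01321543  0.20428996  0.01760771] [0.61158007 0.09894619 0.2161387 ] 0.01403559282273286
```

Emit:
carry_out:
  rows:
    - {"gripper":1.0,"x":0,"y":0,"z":2,"ax":0,"ay":0,"az":0}
    - {"gripper":1.0,"x":0,"y":0,"z":2,"ax":0,"ay":0,"az":0}
    - {"gripper":1.0,"x":0,"y":0,"z":0,"ax":0,"ay":0,"az":0}

```text
clock: 12.0
ee_pos: [0.6117, 0.0989, 0.2123]
eef_rot: [3.131, -0.253, -0.001]
ft_force: [0.1, 0.4, -0.4]
width: 0.0137
finger_force: 40.0
```

```bash
python3 -c "
from h import *
s=state();print(s['ft_force'],s['moment'],s['ee_pos'],s['width'])"
```

```text
[ 0.11805476  0.35134235 -0.43187769] [ 0.03894958  0.13335677 -0.02227259] [0.61168676 0.0989283  0.21230117] 0.013667336043615466
```

Free of force, so it is either sliding on or still just above. Continuing down.

Emit:
carry_out:
  rows:
    - {"gripper":1.0,"x":0,"y":0,"z":2,"ax":0,"ay":0,"az":0}
    - {"gripper":1.0,"x":0,"y":0,"z":2,"ax":0,"ay":0,"az":0}
    - {"gripper":1.0,"x":0,"y":0,"z":0,"ax":0,"ay":0,"az":0}

```text
clock: 12.3
ee_pos: [0.6116, 0.0989, 0.2082]
eef_rot: [3.131, -0.253, -0.001]
ft_force: [0.5, 0.0, -0.6]
width: 0.014
finger_force: 40.0
```

Emit:
carry_out:
  rows:
    - {"gripper":1.0,"x":0,"y":0,"z":2,"ax":0,"ay":0,"az":0}
    - {"gripper":1.0,"x":0,"y":0,"z":2,"ax":0,"ay":0,"az":0}
    - {"gripper":1.0,"x":0,"y":0,"z":0,"ax":0,"ay":0,"az":0}

```text
clock: 12.6
ee_pos: [0.6116, 0.0989, 0.2042]
eef_rot: [3.131, -0.253, -0.001]
ft_force: [0.3, -0.3, -1.2]
width: 0.0139
finger_force: 40.0
```

It has slid on: the underside is about 15 mm below the tip with no resistance. Next I press through the 8 mm spring travel to the stop.

Emit:
carry_out:
  rows:
    - {"gripper":1.0,"x":0,"y":0,"z":3,"ax":0,"ay":0,"az":0}
    - {"gripper":1.0,"x":0,"y":0,"z":3,"ax":0,"ay":0,"az":0}
    - {"gripper":1.0,"x":0,"y":0,"z":3,"ax":0,"ay":0,"az":0}
    - {"gripper":1.0,"x":0,"y":0,"z":0,"ax":0,"ay":0,"az":0}
  squeeze: 50

```text
clock: 13.0
ee_pos: [0.6121, 0.0988, 0.196]
eef_rot: [-3.131, 0.253, -0.001]
ft_force: [-2.2, -0.2, 7.4]
width: 0.0136
finger_force: 50.0
```

Emit:
carry_out:
  rows:
    - {"gripper":1.0,"x":0,"y":0,"z":1,"ax":0,"ay":0,"az":0}
    - {"gripper":1.0,"x":0,"y":0,"z":0,"ax":0,"ay":0,"az":0}
    - {"gripper":1.0,"x":0,"y":0,"z":0,"ax":0,"ay":0,"az":0}

```text
clock: 13.3
ee_pos: [0.6121, 0.0988, 0.1954]
eef_rot: [-3.131, 0.253, -0.001]
ft_force: [-3.1, 0.9, 8.1]
width: 0.0139
finger_force: 50.0
```

Emit:
carry_out:
  rows:
    - {"gripper":1.0,"x":0,"y":0,"z":1.5,"ax":0,"ay":0,"az":0}
    - {"gripper":1.0,"x":0,"y":0,"z":0,"ax":0,"ay":0,"az":0}
    - {"gripper":1.0,"x":0,"y":0,"z":0,"ax":0,"ay":0,"az":0}

```text
clock: 13.6
ee_pos: [0.6122, 0.0987, 0.1949]
eef_rot: [-3.13, 0.253, -0.001]
ft_force: [-5.6, 0.7, 15.9]
width: 0.0141
finger_force: 50.0
```

Emit:
carry_out:
  rows:
    - {"gripper":1.0,"x":0,"y":0,"z":1,"ax":0,"ay":0,"az":0}
    - {"gripper":1.0,"x":0,"y":0,"z":0,"ax":0,"ay":0,"az":0}
    - {"gripper":1.0,"x":0,"y":0,"z":0,"ax":0,"ay":0,"az":0}

```text
clock: 13.9
ee_pos: [0.6123, 0.0986, 0.1947]
eef_rot: [-3.129, 0.253, -0.001]
ft_force: [-7.7, 0.6, 23.1]
width: 0.0138
finger_force: 50.0
```

```bash
python3 - <<'E'
from h import *
I=[capture(n)[:,:,::-1] for n in('scene','side')]
print(state()['ft_force'],[(n,[(round(d['p'],2),np.round(d['xyz'],3)) for d in mark_of(n,'knob') if d['xyz'][1]>0]) for n in('scene','side')],[np.round(d['xyz'],3) for d in mark_of('side','plunger_top')])
k=lambda i,u,v,w:cv2.convertScaleAbs(cv2.resize(i[v:v+w,u:u+w],(390,390),interpolation=cv2.INTER_CUBIC),alpha=1.6,beta=20)
cv2.imwrite('pics/v7.png',np.hstack([k(I[0],320,165,52),k(I[1],198,122,52)]))
E
```

```text
[-8.47886462  0.82767998 22.73636093] [('scene', [(0.66, array([0.611, 0.095, 0.094]))]), ('side', [(0.67, array([0.607, 0.099, 0.093]))])] [array([0.585, 0.223, 0.112]), array([0.608, 0.1  , 0.111])]
```

View pics/v7.png

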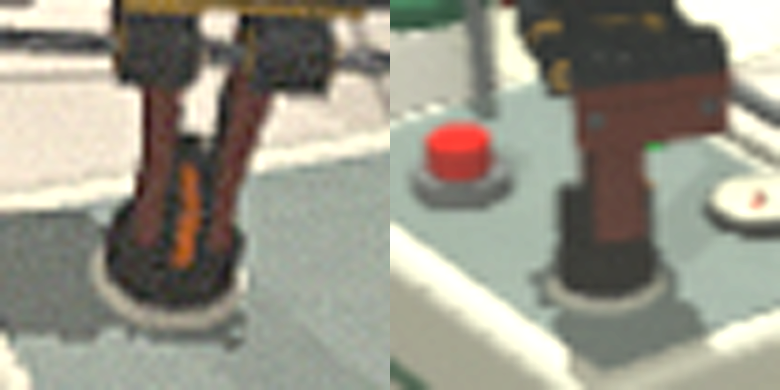

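The knob sits fully down on the collar, with its underside at about (175,290) in the scene crop and (610,285) in the side crop, roughly 93 mm above the counter. The fingers hold it at 23 N against the stop, and the plunger is back up, so I'm handing in.

```bash
python3 -c "
from h import *
print(job_done())"
```

```text
the job is handed in; nothing more can be done
None
```

I pressed the plunger to its stop and it sprang back. I then fitted the knob nearest the base onto the D-shaft and handed in with the fingers still holding it fully in at about 23 N. I saw no sign of contact with the bottle, tape roll or carton, but did not re-measure them at the end.

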